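# Push the butter box back into its place on the buffet

## Task

Push the white butter box along the counter into its place on the buffet line: its long back side flat against the tiled back rail, and its two ends level with the two ends of the blue tile on that rail. Only push it: do not pick it up or tip it, leave the honey jar, the cup and the sugar pot where they stand, and finish clear of everything.

Things in the scene. Friction and masses are not known exactly. Their poses are not given: they have to be found in the camera images.
- butter_box: White ceramic box, flat dark wooden lid (one rigid piece, 0.4 to 0.75 kg, slides). Body 96 mm along x, 165 mm along y, 55 mm high, upright flat sides; the lid, 94 x 163 mm, brings it to 65 mm. Origin: centre of its underside. +x is the long back side that goes to the rail. Starts 0.1 to 0.3 m to the left or right of its place along the rail, turned up to 0.3 rad from world x.
- rail: Fixed low back rail on the counter, wood faced with terracotta tiles, 70 mm deep, 840 mm long, 48 mm high. Origin: foot of its front face, middle of its length, on the counter. x points into the rail away from the robot (the front face is the plane x = 0), y runs along the rail. May be turned by up to 0.1 rad.
- blue_tile: Blue tile set on the rail's front and top, 165 mm long (as long as the butter box), under 2 mm proud and without thickness to the touch; it marks the place. Origin: foot of the rail's front face at the middle of the tile's length, axes as the rail's. When the job is done the butter box's origin lies 48 mm in front of this point.
- honey_jar: Loose amber jar with yellow cap, 58 mm diameter, 85 mm high, standing in front of the rail on the other side from the butter box. Origin: centre of its underside. Leave alone.
- cup: Loose blue ceramic cup, 68 mm across its rim, 75 mm high, standing near the rail 180 to 200 mm along it from the middle of the blue tile, to one side. Origin: centre of its underside. Leave alone.
- sugar_pot: Loose yellow sugar pot, 68 mm diameter, 80 mm high with a small knob, standing near the rail 180 to 200 mm from the middle of the blue tile on the other side from the cup. Origin: centre of its underside. Leave alone.
Not all that is in view belongs to the job. Several things look just like the butter_box: the one meant starts farthest to the robot's left.

How it is judged:
At the end, for the whole second after the job is handed in: The butter box stands flat and at rest on the counter, its back side within 5 mm of the rail's front face and within 0.05 rad of parallel to it, its middle within 12 mm of the middle of the blue tile along the rail; the honey jar, cup and sugar pot are within 15 mm of where they started (x of butter_box in the frame of rail between -0.053 and -0.043 m and angle between the x axis of butter_box and the x axis of rail, either way round below 0.05 rad and y of butter_box in the frame of blue_tile between -0.012 and 0.012 m and height (world z) of butter_box below 0.005 m and angle between butter_box's own z axis and vertical below 0.04 rad and linear speed of butter_box below 0.01 m/s and distance of each of honey_jar, cup, sugar_pot from where it was at the start of the episode below 0.015 m); the robot touches nothing.
It fails at once if the butter box is lifted off the counter or tipped (height (world z) of butter_box above 0.012 m or angle between butter_box's own z axis and vertical above 0.15 rad).
It fails at once if the honey jar is shifted by more than 15 mm or tipped (distance of honey_jar from where it was at the start of the episode above 0.015 m or angle between honey_jar's own z axis and vertical above 0.2 rad).
It fails at once if the blue cup is shifted by more than 15 mm or tipped (distance of cup from where it was at the start of the episode above 0.015 m or angle between cup's own z axis and vertical above 0.2 rad).
It fails at once if the sugar pot is shifted by more than 15 mm or tipped (distance of sugar_pot from where it was at the start of the episode above 0.015 m or angle between sugar_pot's own z axis and vertical above 0.2 rad).
It also fails if it takes over 64 s, if anything falls off the work surface, if the arm or the gripper's body presses on something with over 40 N, if the wrist force passes 120 N, or if a joint passes its speed limit or range.

## Robot

A 6-joint arm with a two-finger parallel gripper is mounted at the origin on the work surface. World frame = base frame: x ahead of the robot, y to its left, z up, the work surface at z = 0. Lengths are in m, angles in rad, forces in N, time in s.
With the tool pointing down it reaches from about 0.35 to 0.85 m from the base axis. Payload 8.1 kg.
Tool frame: the origin (TCP) lies midway between the tips of the shut fingers; the grasp point (between the pads) lies 19 mm behind it (robot.pinch_z is the distance from the TCP to the grasp point, in m); z points along the fingers, y is the line along which they close (so a half turn about z gives the same grasp; the last joint's range is limited). The gripper opens to 93 mm and grips with 3 to 60 N. Pads are 15 mm wide; open, the fingers measure 128 mm over their backs; the gripper's body (75 mm by 188 mm) begins 65 mm behind the grasp point.
Start: joints at [-1.295, 0.13, 1.488, -0, 1.523, -0.085], TCP at [0.212, -0.561, 0.219] pointing down, gripper open.
Joint ranges: [-2.96, 2.96], [-0.89, 2.26], [0.02, 2.5], [-1.34, 4.48], [0, 2.73], [-2.66, 2.66]. Speed limits (rad/s): [2.39, 2.39, 2.79, 3.14, 3.14, 3.14].

## Interface

Orientations are given as a rotation vector (axis times angle).
In Python, from station import robot, get_image gives the robot as it stands.
- The arm moves only by the tool jog_arm, never from a script. Its argument "series" is a list of rows, each a list of 5 numbers: the opening, from 0 (shut) to 1 (fully open), then the shift along the tool's x, y, z as a fraction of full scale, then the turn about the tool's z as a fraction of full scale. In form: [[fingers, tx, ty, tz, twist], ...]. A call has 1 to 5 rows; each row is the pose to reach, as a shift and turn from the pose commanded when the call began, along the tool's axes at that moment; what a row does not reach only later rows make up. Full scale, the value 1, is 0.5 m for a shift and 30 degrees for a turn. A row lasts 1/10 s, in which the tool goes at most 50 mm and 8.59 degrees, less where a joint would pass 70% of its speed; a pose out of reach is approached as far as the arm can. A call with a number of a shift or a turn outside -1 to 1 is refused whole. A call with a gripper value outside its range is refused whole. The fingers move at their own pace and stop on an object; the grip force is fixed at half the most. Time passes only in rows, so rows that repeat a pose let the fingers close. It gives the time, the measured TCP pose, the force, the opening and the grip force at its end, in the units of the state.
- robot.get_state(): the state, without advancing time (a new reading comes with each control period).
- get_image(name): name is "side" or "top"; returns a dict with "image" (384x512x3 uint8, red, green, blue), "camera_matrix" (3x3 intrinsics, pixels), "rvec" (rotation vector, rad) and "tvec" (3), from world to camera coordinates, as OpenCV has them. Camera axes: x right, y down, z forward; pixel columns grow to the right and rows downward; lengths in m; the calibration is good to about 2 mm. A picture is of the moment at which its call begins. There is no depth.
- robot.job_done(): hands the job in; it is judged then, once.
The state is a dict: "clock": time; "joint_positions": joint angles; "dq": joint speeds; "joint_torque": joint torques, N m; "tool_pos": TCP position; "tool_rot": TCP orientation; "wrist_force": force on the tool from outside, world axes, zero at the start; "moment": the same for the moment, N m; "gripper_width": finger opening in m; "grasp_force": force on a finger pad.
Only numpy, scipy, OpenCV 4.12 (cv2) and the standard library are available. Lean on these libraries where they do the work, as an engineer would, in place of code of your own. Each camera call takes 0.05 s, during which the arm holds its last target. There are 200 camera calls.

## Working session

There is one attempt and no reset: what is moved stays moved. The work goes in short steps, Python scripts to look and compute and a tool call to move; the robot and the scene stay as the last step left them, time stands still between calls to the robot, and variables do not carry over. Pictures are saved under pics/ and viewed, at most 10 in all, crops included, and the job is handed in when it is done.

Besides the shell and the picture viewer there is one more tool, called after "Emit:" as name(argument=value, ...), one argument or row to a line, values as JSON. jog_arm: Moves the arm, as the interface text tells. Its arguments: {"type":"object","properties":{"series":{"type":"array"}},"required":["series"]}

```bash
mkdir -p pics; cat > h.py <<'E'
import numpy as np, cv2
from station import robot, get_image
def shot(n,fn):
    d=get_image(n); cv2.imwrite('pics/'+fn,cv2.cvtColor(d['image'],cv2.COLOR_RGB2BGR)); np.savez('pics/'+fn[:-4],**d); return d
def ray(d,px,z):
    R,_=cv2.Rodrigues(np.array(d['rvec'])); t=np.array(d['tvec']).ravel(); K=np.array(d['camera_matrix'])
    p=np.atleast_2d(np.array(px,float)); v=(np.linalg.inv(K)@np.c_[p,np.ones(len(p))].T); v=(R.T@v).T; c=-R.T@t
    return c+v*((z-c[2])/v[:,2])[:,None]
def proj(d,P):
    return cv2.projectPoints(np.atleast_2d(np.array(P,float)),np.array(d['rvec'],float),np.array(d['tvec'],float),np.array(d['camera_matrix'],float),None)[0][:,0]
E
python3 - <<'E'
from h import *
for n in('top','side'):
    d=shot(n,n+'0.png'); R,_=cv2.Rodrigues(np.array(d['rvec'])); print(n,(-R.T@np.array(d['tvec']).ravel()).round(3),d['camera_matrix'][0])
s=robot.get_state(); print(s['clock'],s['tool_pos'],s['tool_rot'],s['gripper_width'])
a=cv2.imread('pics/top0.png');cv2.imwrite('pics/t0b.png',cv2.resize(a,(800,600)))
E
```

```text
top [ 0.412 -0.129  1.148] [400.96909036   0.         259.36671124]
side [0.489 0.503 0.756] [354.49612468   0.         253.37499467]
0.1 [ 0.21169112 -0.56088442  0.21771245] [-3.08901076e+00 -5.63393003e-01  2.73068187e-04] 0.09300064978596655
```

View pics/t0b.png

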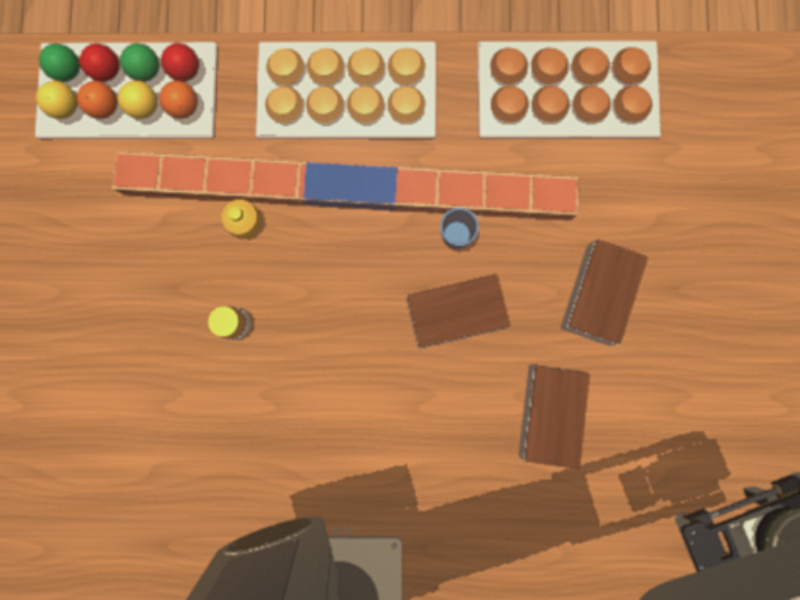

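View pics/side0.png

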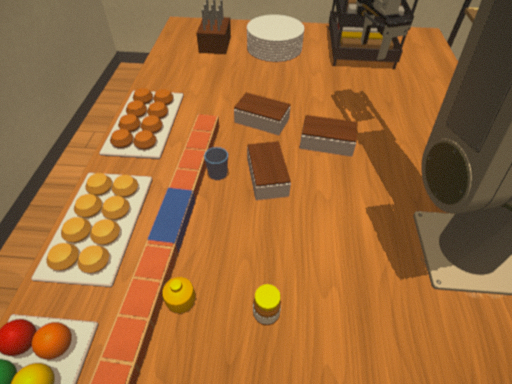

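The top view (800x600) shows the rail running from (115,170) to (578,195), with the blue tile at (305–397, 163–208). The three identical boxes are at (458,310), (605,292) and (555,415). The one farthest left (+y) is at (458,310). The cup is at (460,228), the sugar pot at (240,218) and the jar at (224,322). The side view agrees.

```bash
cat > m.py <<'E'
from h import *
def quad(m,rng=None):
    cs,_=cv2.findContours(m.astype(np.uint8),cv2.RETR_EXTERNAL,cv2.CHAIN_APPROX_NONE)
    return sorted(cs,key=cv2.contourArea)[::-1]
def measure(d,verbose=1):
    im=d['image']; hsv=cv2.cvtColor(im,cv2.COLOR_RGB2HSV); h,s,v=[hsv[...,i].astype(int) for i in range(3)]
    out={}
    # lids
    lid=((h<14)|(h>170))&(v<125)&(v>50)&(s>90)
    lid=cv2.morphologyEx(lid.astype(np.uint8),cv2.MORPH_OPEN,np.ones((5,5)))
    L=[]
    for c in quad(lid)[:6]:
        P=ray(d,c[:,0,:],0.065); (cx,cy),(w,l),a=cv2.minAreaRect((P[:,:2]*1000).astype(np.float32))
        bp=cv2.boxPoints(((cx,cy),(w,l),a)); e=bp[1]-bp[0] if np.linalg.norm(bp[1]-bp[0])>np.linalg.norm(bp[2]-bp[1]) else bp[2]-bp[1]
        if e[1]<0:e=-e
        if 80<min(w,l)<105 and 145<max(w,l)<180: L.append((cx/1000,cy/1000,np.arctan2(-e[0],e[1]),min(w,l),max(w,l)))
    out['lids']=L
    blue=(h>105)&(h<125)&(s>120)
    P=ray(d,quad(blue)[0][:,0,:],0.048); 
    out['blue']=cv2.minAreaRect((P[:,:2]*1000).astype(np.float32)); out['blueP']=P
    return out
E
python3 - <<'E'
from m import *
d=dict(np.load('pics/top0.npz')); o=measure(d); print(o['lids'],o['blue'])
print(cv2.boxPoints(o['blue']).round(1))
im=d['image']; hsv=cv2.cvtColor(im,cv2.COLOR_RGB2HSV)
for p in [(295,198),(387,200),(225,118),(145,206),(155,140),(100,113),(355,187)]: print(p,hsv[p[1],p[0]],ray(d,[p],.0)[0].round(3),ray(d,[p],.06)[0].round(3))
# rail front edge columns: lowest row of tile colour
h,s,v=[hsv[...,i].astype(int) for i in range(3)]
for x in range(80,370,20): print(x,[tuple(hsv[y,x]) for y in range(110,142,2)][0:0])
t=cv2.cvtColor(cv2.resize(im[85:230,60:380],(800,362),interpolation=cv2.INTER_CUBIC),cv2.COLOR_RGB2BGR); cv2.imwrite('pics/c1.png',t)
E
```

```text
[] ((769.0299682617188, 64.2999267578125), (0.0, 0.0), 0.0)
[[769.   64.3]
 [769.   64.3]
 [769.   64.3]
 [769.   64.3]]
(295, 198) [ 10 148 124] [ 0.51  -0.214  0.   ] [ 0.504 -0.21   0.06 ]
(387, 200) [ 11 147 118] [ 0.504 -0.477  0.   ] [ 0.499 -0.459  0.06 ]
(225, 118) [111 101 149] [ 0.745 -0.011  0.   ] [ 0.728 -0.017  0.06 ]
(145, 206) [ 31 147 225] [0.486 0.217 0.   ] [0.482 0.199 0.06 ]
(155, 140) [ 22 167 215] [0.679 0.194 0.   ] [0.665 0.177 0.06 ]
(100, 113) [ 11 142 203] [0.761 0.36  0.   ] [0.743 0.334 0.06 ]
(355, 187) [ 13 150 199] [ 0.541 -0.387  0.   ] [ 0.535 -0.373  0.06 ]
80 []
100 []
120 []
140 []
160 []
180 []
200 []
220 []
240 []
260 []
280 []
300 []
320 []
340 []
360 []
```

View pics/c1.png

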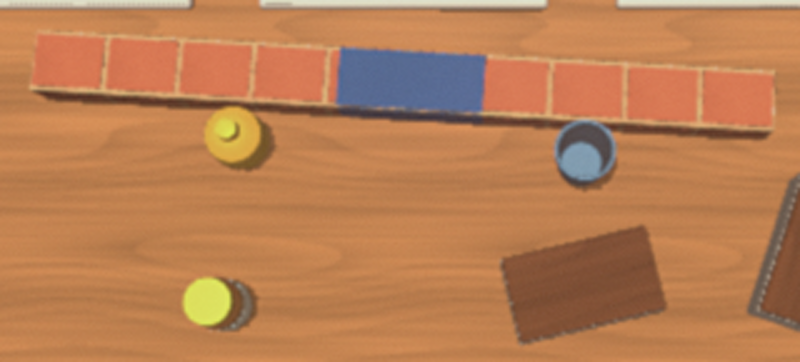

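The crop shows the blue tile with a dark front strip below its top face, the cup touching near the rail, and the target lid cleanly isolated. I'll fix the thresholds and measure.

```bash
sed -i 's/^    lid=((h.*/    lid=((h<16)|(h>170))\&(v<150)\&(v>70)\&(s>100)/; s/^    blue=.*/    blue=(h>105)\&(h<125)\&(s>85)\&(v>125)\&(np.arange(384)[:,None]<145)\&(np.arange(512)>190)\&(np.arange(512)<262)/' m.py
python3 - <<'E'
from m import *
d=dict(np.load('pics/top0.npz')); o=measure(d); print(o['lids'],o['blue'])
print(cv2.boxPoints(o['blue']).round(1))
im=d['image']; hsv=cv2.cvtColor(im,cv2.COLOR_RGB2HSV);h,s,v=[hsv[...,i].astype(int) for i in range(3)]
print([tuple(hsv[y,225]) for y in range(100,140,2)])
# tile (terracotta) mask
t=(h<11)&(s>150)&(v>190)
t[:100]=0;t[140:]=0
t=cv2.morphologyEx(t.astype(np.uint8),cv2.MORPH_OPEN,np.ones((3,3)))
fr=[];bk=[]
for c in quad(t)[:9]:
    if cv2.contourArea(c)<150: continue
    P=ray(d,c[:,0,:],.048)[:,:2]*1000; r=cv2.minAreaRect(P.astype(np.float32)); print('tile',np.round(r[0],1),np.round(r[1],1),round(r[2],2)); fr.append(r[0])
fr=np.array(fr); print(np.polyfit(fr[:,1],fr[:,0],1))
for nm,m,z in [('jarcap',(h>26)&(h<36)&(s>110)&(v>150),.085),('pot',(h>18)&(h<27)&(s>165)&(v>150),.05),('cup',(h>98)&(h<125)&(s>60),.075)]:
    m=m.copy();m[:120]=0
    if nm=='cup': m[:,:275]=0
    for c in quad(m)[:2]:
        (x,y),r=cv2.minEnclosingCircle(c); p=ray(d,[(x,y),(x+r,y)],z); print(nm,(x,y),r,p[0].round(3),np.linalg.norm(p[1]-p[0]))
E
```

```text
[(0.5019044494628906, -0.2030128173828125, np.float32(0.23362267), 97.35196685791016, 163.8319854736328), (0.5367893676757812, -0.4641243896484375, np.float32(1.2335763), 94.06196594238281, 163.02162170410156)] ((735.2922973632812, -12.29827880859375), (159.77122497558594, 60.917625427246094), 86.78020477294922)
[[700.4 -90.3]
 [761.2 -93.8]
 [770.2  65.8]
 [709.4  69.2]]
[(np.uint8(13), np.uint8(143), np.uint8(208)), (np.uint8(12), np.uint8(143), np.uint8(207)), (np.uint8(13), np.uint8(136), np.uint8(202)), (np.uint8(114), np.uint8(67), np.uint8(141)), (np.uint8(110), np.uint8(102), np.uint8(147)), (np.uint8(111), np.uint8(100), np.uint8(146)), (np.uint8(111), np.uint8(102), np.uint8(147)), (np.uint8(111), np.uint8(103), np.uint8(144)), (np.uint8(111), np.uint8(102), np.uint8(145)), (np.uint8(111), np.uint8(101), np.uint8(149)), (np.uint8(111), np.uint8(99), np.uint8(147)), (np.uint8(110), np.uint8(103), np.uint8(148)), (np.uint8(110), np.uint8(103), np.uint8(148)), (np.uint8(110), np.uint8(105), np.uint8(148)), (np.uint8(116), np.uint8(46), np.uint8(128)), (np.uint8(177), np.uint8(
[... 259 characters left out ...]
5] [72.6 54.9] 88.98
tile [757.8 377.3] [75.9 55.6] 87.38
tile [743.  125.5] [74.2 55.9] 86.86
tile [752.8 292.8] [74.9 55.6] 87.43
tile [747.6 208.8] [73.9 55.2] 89.89
tile [ 723.8 -211. ] [70.3 54.7] 89.81
tile [ 727.7 -130.7] [64.8 54.5] 86.51
[5.86919521e-02 7.35567873e+02]
jarcap (142.61538696289062, 205.38461303710938) 9.46194839477539 [0.482 0.198 0.085] 0.025330043651020356
jarcap (149.6666717529297, 136.3333282470703) 3.7268776893615723 [0.67  0.185 0.085] 0.010161240848361026
pot (152.68287658691406, 138.63229370117188) 11.002503395080566 [0.672 0.187 0.05 ] 0.030951286295239952
cup (291.9230651855469, 150.23077392578125) 8.01821231842041 [ 0.633 -0.201  0.075] 0.021755517416649925
```

Emit:
jog_arm(
  series=[
    [0.55,0.1,-0.03,0,-0.28],
    [0.55,0.19,-0.06,0,-0.56],
    [0.55,0.28,-0.09,0,-0.84],
    [0.55,0.37,-0.11,0,-1],
    [0.55,0.44,-0.13,0,-1],
  ],
)

```text
clock: 0.6
tool_pos: [0.3964, -0.4209, 0.2182]
tool_rot: [-2.836, -1.35, -0.0]
wrist_force: [0.1, -0.4, -0.6]
gripper_width: 0.0572
grasp_force: 0.0
```

```bash
cat > go.py <<'E'
import sys; from h import *
def pose():
    s=robot.get_state(); R,_=cv2.Rodrigues(np.array(s['tool_rot'])); return s,np.array(s['tool_pos']),np.arctan2(R[1,0],R[0,0])
if __name__=='__main__':
    s,p,w=pose(); print(round(s['clock'],2),p.round(4),'yaw',w.round(4),'F',np.round(s['wrist_force'],1),'w',round(s['gripper_width'],4),'q6',round(s['joint_positions'][5],2))
    if len(sys.argv)>1:
        x,y,z,a=map(float,sys.argv[1:5]); d=np.array([x,y,z])-p
        X=np.array([np.cos(w),np.sin(w),0]);Y=np.array([np.sin(w),-np.cos(w),0])
        print('tx,ty,tz',np.round([d@X/.5,d@Y/.5,-d[2]/.5],4),'twist',round(-((a-w+np.pi)%(2*np.pi)-np.pi)/np.radians(30),3))
E
python3 go.py .529 -.317 .15 1.8046
```

```text
0.6 [ 0.3964 -0.4209  0.2182] yaw 0.8885 F [ 0.1 -0.4 -0.6] w 0.0572 q6 -0.22
tx,ty,tz [0.3285 0.0747 0.1365] twist -1.75
```

Emit:
jog_arm(
  series=[
    [0.55,0.1,0.02,0.04,-0.28],
    [0.55,0.18,0.04,0.07,-0.56],
    [0.55,0.26,0.06,0.1,-0.84],
    [0.55,0.33,0.075,0.13,-1],
    [0.55,0.33,0.075,0.13,-1],
  ],
)

```text
clock: 1.1
tool_pos: [0.5296, -0.3145, 0.15]
tool_rot: [-2.384, -2.038, -0.0]
wrist_force: [-1.2, 0.0, -1.8]
gripper_width: 0.0511
grasp_force: 0.0
```

```bash
python3 go.py .529 -.317 .10 1.8046
```

```text
1.1 [ 0.5296 -0.3145  0.15  ] yaw 1.415 F [-1.2  0.  -1.8] w 0.0511 q6 -0.46
tx,ty,tz [-0.0052 -0.0005  0.1   ] twist -0.744
```

Emit:
jog_arm(
  series=[
    [0.55,-0.005,0,0,-0.28],
    [0.55,-0.005,0,0.03,-0.56],
    [0.55,-0.005,0,0.1,-0.744],
    [0.55,-0.005,0,0.19,-0.744],
    [0.55,-0.005,0,0.27,-0.744],
  ],
)

```text
clock: 1.6
tool_pos: [0.5272, -0.3221, 0.0174]
tool_rot: [1.957, 2.457, -0.0]
wrist_force: [-0.0, 0.6, 0.1]
gripper_width: 0.0511
grasp_force: 0.0
```

```bash
python3 - <<'E'
from m import *
d=shot('top','top1.png'); print(measure(d)['lids']); e=shot('side','side1.png')
E
python3 go.py .525 -.302 .014 1.8046
```

```text
[(0.5031942749023437, -0.2013318786621094, np.float32(0.23362419), 94.37745666503906, 161.44386291503906)]
1.7 [ 0.5225 -0.3187  0.0117] yaw 1.796 F [-0.4  1.1 -0.4] w 0.0512 q6 -0.86
tx,ty,tz [ 0.0314  0.0123 -0.0047] twist -0.016
```

View pics/side1.png

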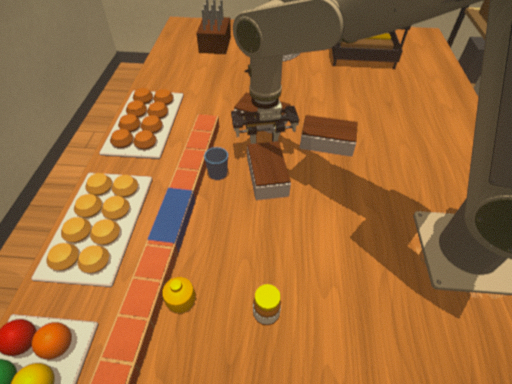

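Emit:
jog_arm(
  series=[
    [0.55,0.005,0.016,0,-0.016],
    [0.55,0.02,0.016,0,-0.016],
    [0.55,0.035,0.016,0,-0.016],
    [0.55,0.05,0.016,0,-0.016],
    [0.55,0.064,0.016,0,-0.016],
  ],
)

```text
clock: 2.2
tool_pos: [0.5297, -0.2892, 0.0207]
tool_rot: [1.942, 2.464, -0.001]
wrist_force: [1.4, -5.4, 4.1]
gripper_width: 0.0511
grasp_force: 2.7
```

```bash
python3 - <<'E'
from m import *
d=shot('top','top2.png'); print(measure(d)['lids'])
E
python3 go.py .497 -.09 .013 1.512
```

```text
[(0.32290557861328123, -0.3709136962890625, np.float32(1.4499155), 93.44793701171875, 164.32369995117188), (0.5372056274414062, -0.46645269775390624, np.float32(1.246949), 91.66895294189453, 162.59263610839844)]
2.25 [ 0.5294 -0.2881  0.0203] yaw 1.8065 F [ 1.2 -1.6  2.5] w 0.051 q6 -0.82
tx,ty,tz [0.4003 0.0295 0.0146] twist 0.562
```

Emit:
jog_arm(
  series=[
    [0.55,0.02,0,0.003,0.03],
    [0.55,0.042,0,0.006,0.06],
    [0.55,0.065,0.001,0.008,0.09],
    [0.55,0.09,0.002,0.01,0.125],
    [0.55,0.115,0.003,0.012,0.16],
  ],
)

```text
clock: 2.75
tool_pos: [0.5173, -0.2331, 0.014]
tool_rot: [2.046, 2.379, -0.001]
wrist_force: [0.6, -6.1, 3.9]
gripper_width: 0.0511
grasp_force: 2.8
```

```bash
python3 - <<'E'
from m import *
d=shot('top','top3.png'); print(measure(d)['lids'])
d=shot('side','side3.png')
E
python3 go.py .497 -.09 .013 1.512
```

```text
[(0.3230664978027344, -0.37083346557617186, np.float32(1.4452769), 94.14846801757812, 164.18814086914062), (0.5374818115234375, -0.4646967468261719, np.float32(1.2335764), 93.44003295898438, 163.13145446777344)]
2.85 [ 0.5162 -0.2309  0.0128] yaw 1.7226 F [ 0.  -0.3 -1.1] w 0.0513 q6 -0.66
tx,ty,tz [ 0.2845  0.0046 -0.0005] twist 0.402
```

View pics/top3.png

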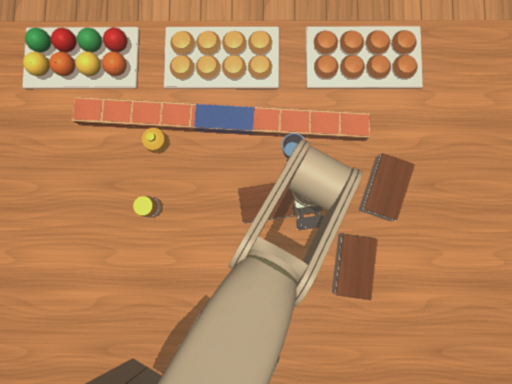

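The box has followed the gripper, its left end now at about px (239,195). The arm hides the rest of it. I'll continue the push.

Emit:
jog_arm(
  series=[
    [0.55,0.022,0,0,0.03],
    [0.55,0.048,0,0,0.07],
    [0.55,0.075,0,0,0.11],
    [0.55,0.102,0,0,0.15],
    [0.55,0.128,0.001,0,0.19],
  ],
)

```text
clock: 3.35
tool_pos: [0.5074, -0.1693, 0.0129]
tool_rot: [2.163, 2.277, -0.001]
wrist_force: [0.7, -4.4, 2.1]
gripper_width: 0.0512
grasp_force: 2.1
```

```bash
python3 go.py .497 -.09 .013 1.512
```

```text
3.35 [ 0.5074 -0.1693  0.0129] yaw 1.6222 F [ 0.7 -4.4  2.1] w 0.0512 q6 -0.47
tx,ty,tz [ 0.1595 -0.0125 -0.0002] twist 0.21
```

Emit:
jog_arm(
  series=[
    [0.55,0.025,0,0,0.035],
    [0.55,0.05,0,0,0.07],
    [0.55,0.075,0,0,0.11],
    [0.55,0.1,0,0,0.15],
    [0.55,0.12,0,0,0.19],
  ],
)

```text
clock: 3.85
tool_pos: [0.5042, -0.1093, 0.0129]
tool_rot: [2.273, 2.167, -0.001]
wrist_force: [-0.3, -4.6, 1.9]
gripper_width: 0.0511
grasp_force: 2.2
```

```bash
python3 - <<'E'
from m import *
d=shot('top','top4.png'); print(measure(d)['lids'])
d=shot('side','side4.png'); print(measure.__name__)
hsv=cv2.cvtColor(d['image'],cv2.COLOR_RGB2HSV);h,s,v=[hsv[...,i].astype(int) for i in range(3)]
E
python3 go.py .503 -.09 .013 1.512
```

```text
[(0.3231125183105469, -0.37105364990234374, np.float32(1.4367777), 94.08721923828125, 163.7981414794922), (0.5374512939453125, -0.4641942138671875, np.float32(1.2335767), 94.36814880371094, 163.41566467285156)]
measure
3.95 [ 0.5039 -0.1081  0.0125] yaw 1.5242 F [0.1 0.1 0.1] w 0.0512 q6 -0.26
tx,ty,tz [ 0.0362 -0.0036 -0.001 ] twist 0.023
```

View pics/top4.png

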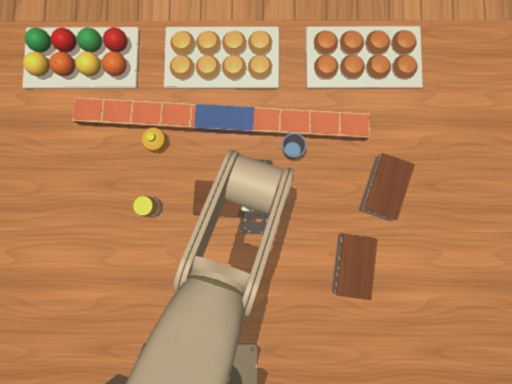

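The box is nearly aligned with the rail, its left end at px 193 against the blue tile's left end at 195. I'll finish this push and back off to measure.

Emit:
jog_arm(
  series=[
    [0.55,0.018,0,0,0.01],
    [0.55,0.036,0,0,0.023],
    [0.55,0.036,0,0,0.023],
    [0.55,0.0,0,0,0.023],
    [0.55,-0.05,0,0,0.023],
  ],
)

```text
clock: 4.45
tool_pos: [0.5031, -0.1331, 0.0124]
tool_rot: [-2.283, -2.156, -0.001]
wrist_force: [0.6, 0.7, -0.3]
gripper_width: 0.0512
grasp_force: 0.0
```

Emit:
jog_arm(
  series=[
    [0.55,-0.02,0,-0.08,0],
    [0.8,-0.04,-0.08,-0.16,0.28],
    [1,-0.04,-0.18,-0.24,0.56],
    [1,-0.04,-0.28,-0.3,0.84],
    [1,-0.04,-0.38,-0.3,1],
  ],
)

```text
clock: 4.95
tool_pos: [0.3383, -0.1445, 0.16]
tool_rot: [2.767, 1.481, 0.004]
wrist_force: [-0.3, -0.5, 1.6]
gripper_width: 0.0787
grasp_force: 0.0
```

```bash
python3 - <<'E'
from m import *
d=shot('top','top5.png'); print(measure(d)['lids'])
E
python3 go.py .41 0 .15 -.0587
```

```text
[(0.323050537109375, -0.37108447265625, np.float32(1.441018), 94.1062240600586, 163.9521484375), (0.5034756469726562, 0.004184211730957031, np.float32(-0.061910976), 96.51128387451172, 162.52023315429688), (0.5372412719726563, -0.46429541015625, np.float32(1.2364359), 94.41241455078125, 163.77999877929688)]
5.0 [ 0.3327 -0.1434  0.1607] yaw 0.9797 F [-2.6  0.7  0.1] w 0.0822 q6 0.04
tx,ty,tz [ 0.3243 -0.0315  0.0215] twist 1.983
```

Emit:
jog_arm(
  series=[
    [1,0.08,-0.008,0,0.28],
    [1,0.16,-0.016,0,0.56],
    [1,0.24,-0.024,0,0.84],
    [1,0.32,-0.032,0,1],
    [1,0.32,-0.032,0,1],
  ],
)

```text
clock: 5.5
tool_pos: [0.4138, 0.0016, 0.1571]
tool_rot: [-3.057, -0.719, -0.001]
wrist_force: [-0.3, -0.6, 1.3]
gripper_width: 0.0935
grasp_force: 0.0
```

```bash
python3 go.py .415 0.006 .014 -.0587
```

```text
5.5 [0.4138 0.0016 0.1571] yaw 0.4623 F [-0.3 -0.6  1.3] w 0.0935 q6 0.99
tx,ty,tz [ 0.0061 -0.0068  0.2862] twist 0.995
```

Emit:
jog_arm(
  series=[
    [1,0,-0.005,0,0.28],
    [1,0,-0.007,0,0.56],
    [1,0,-0.007,0,0.84],
    [1,0,-0.007,0,0.99],
    [1,0,-0.007,0.04,0.99],
  ],
)

```text
clock: 6.0
tool_pos: [0.4132, 0.0016, 0.1393]
tool_rot: [-3.14, 0.089, -0.007]
wrist_force: [-0.3, 0.3, 0.1]
gripper_width: 0.0932
grasp_force: 0.0
```

```bash
python3 go.py .42 0.006 .014 -.0587
```

```text
6.0 [0.4132 0.0016 0.1393] yaw -0.0566 F [-0.3  0.3  0.1] w 0.0932 q6 1.51
tx,ty,tz [ 0.0132 -0.0097  0.2505] twist 0.004
```

Emit:
jog_arm(
  series=[
    [1,0,-0.01,0.06,0.004],
    [1,0,-0.01,0.13,0.004],
    [1,0,-0.01,0.2,0.004],
    [1,0,-0.01,0.24,0.004],
    [1,0,-0.01,0.25,0.004],
  ],
)

```text
clock: 6.5
tool_pos: [0.4088, 0.0069, 0.0092]
tool_rot: [-3.139, 0.088, 0.008]
wrist_force: [-0.4, -0.2, 0.6]
gripper_width: 0.0931
grasp_force: 0.0
```

```bash
python3 go.py .594 -0.004 .014 -.0587; python3 - <<'E'
from m import *
d=shot('top','top6.png'); print(measure(d)['lids'])
E
```

```text
6.5 [0.4088 0.0069 0.0092] yaw -0.056 F [-0.4 -0.2  0.6] w 0.0931 q6 1.52
tx,ty,tz [ 0.3711  0.0011 -0.0095] twist 0.005
[(0.32310980224609376, -0.3709924011230469, np.float32(1.4345351), 93.99649810791016, 163.79844665527344), (0.5367893676757812, -0.4641243896484375, np.float32(1.2335763), 94.06196594238281, 163.02162170410156), (0.5052632141113281, 0.004047866821289063, np.float32(-0.06493341), 92.97200012207031, 162.4800262451172)]
```

Emit:
jog_arm(
  series=[
    [1,0.03,0,-0.004,0.005],
    [1,0.06,0,-0.006,0.005],
    [1,0.085,0,-0.006,0.005],
    [1,0.11,0,-0.006,0.005],
    [1,0.135,0,-0.006,0.005],
  ],
)

```text
clock: 7.05
tool_pos: [0.4795, 0.0027, 0.0166]
tool_rot: [-3.14, 0.092, 0.0]
wrist_force: [-6.1, 0.1, 4.7]
gripper_width: 0.0932
grasp_force: 2.8
```

Emit:
jog_arm(
  series=[
    [1,0.025,0,0,0],
    [1,0.05,0,0,0],
    [1,0.075,0,0,0],
    [1,0.1,0,0,0],
    [1,0.12,0,0,0],
  ],
)

```text
clock: 7.55
tool_pos: [0.5397, -0.0009, 0.0165]
tool_rot: [-3.14, 0.092, -0.0]
wrist_force: [-5.0, 1.5, 4.3]
gripper_width: 0.0929
grasp_force: 2.8
```

```bash
python3 go.py .594 -0.004 .014 -.0587; python3 - <<'E'
from m import *
d=shot('top','top7.png'); print(measure(d)['lids'])
E
```

```text
7.55 [ 0.5397 -0.0009  0.0165] yaw -0.0589 F [-5.   1.5  4.3] w 0.0929 q6 1.53
tx,ty,tz [ 0.1089 -0.0002  0.005 ] twist -0.0
[(0.3231301574707031, -0.3709744567871094, np.float32(1.436778), 93.92549133300781, 163.7843475341797), (0.5367893676757812, -0.4641243896484375, np.float32(1.2335763), 94.06196594238281, 163.02162170410156)]
```

View pics/top7.png

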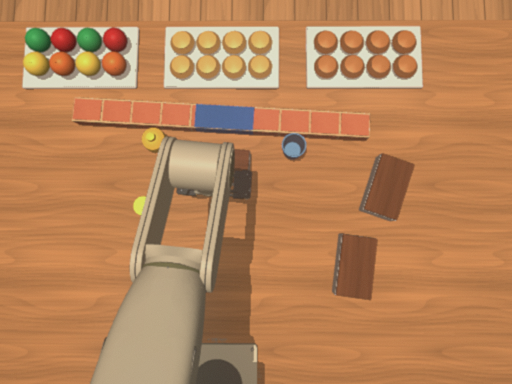

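The box's right part is visible at px (240,175), aligned with the tile's right end (254). Cup and pot are unmoved. I'll continue, slower.

Emit:
jog_arm(
  series=[
    [1,0.02,0,0,0],
    [1,0.04,0,0,0],
    [1,0.06,0,0,0],
    [1,0.078,0,0,0],
    [1,0.09,0,0,0],
  ],
)

```text
clock: 8.1
tool_pos: [0.5841, -0.0036, 0.0156]
tool_rot: [-3.14, 0.093, 0.0]
wrist_force: [-5.0, -0.2, 5.1]
gripper_width: 0.0931
grasp_force: 2.8
```

Emit:
jog_arm(
  series=[
    [1,0.006,0,0,0],
    [1,0.012,0,0,0],
    [1,0.018,0,0,0],
    [1,0.022,0,0,0],
    [1,0.025,0,0,0],
  ],
)

```text
clock: 8.6
tool_pos: [0.5959, -0.0043, 0.0152]
tool_rot: [-3.14, 0.093, 0.001]
wrist_force: [-6.2, 0.2, 4.7]
gripper_width: 0.093
grasp_force: 2.9
```

```bash
python3 go.py .594 -0.004 .014 -.0587
```

```text
8.6 [ 0.5959 -0.0043  0.0152] yaw -0.059 F [-6.2  0.2  4.7] w 0.093 q6 1.54
tx,ty,tz [-0.0038 -0.0003  0.0024] twist -0.001
```

No rail contact yet, so I'll creep forward.

Emit:
jog_arm(
  series=[
    [1,0.003,0,0,0],
    [1,0.006,0,0,0],
    [1,0.009,0,0,0],
    [1,0.012,0,0,0],
    [1,0.012,0,0,0],
  ],
)

```text
clock: 9.1
tool_pos: [0.5958, -0.0043, 0.0142]
tool_rot: [-3.14, 0.091, 0.021]
wrist_force: [-35.4, 0.8, 24.7]
gripper_width: 0.0931
grasp_force: 17.7
```

```bash
python3 go.py .594 -0.004 .014 -.0587;  python3 - <<'E'
from h import *
d=shot('side','side8.png'); a=cv2.imread('pics/side8.png')[100:300,60:320]; cv2.imwrite('pics/s8c.png',cv2.resize(a,(780,600),interpolation=cv2.INTER_CUBIC))
E
```

```text
9.1 [ 0.5958 -0.0043  0.0142] yaw -0.058 F [-35.4   0.8  24.7] w 0.0931 q6 1.54
tx,ty,tz [-0.0035 -0.0004  0.0004] twist 0.001
```

View pics/s8c.png

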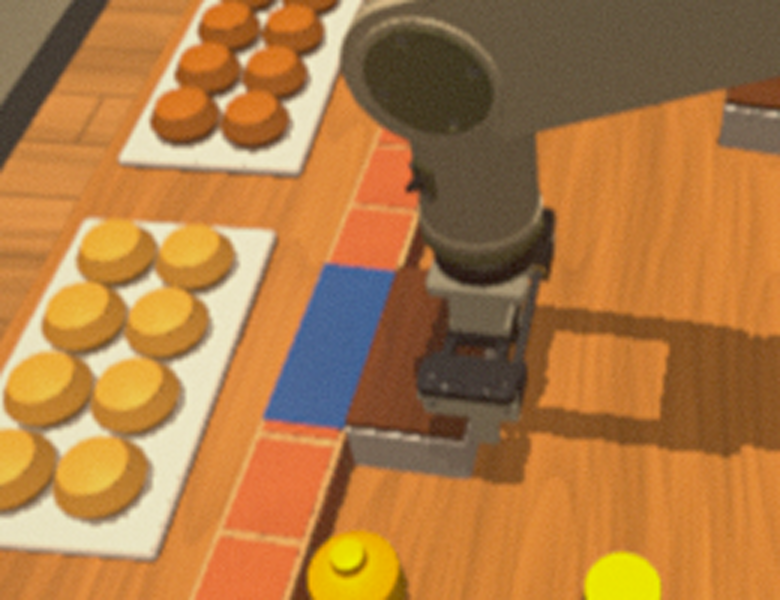

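The force rose to 35 N, and the side view shows the box flush against the rail with its near end at the blue tile's end (350,428). I'll back off, lift away and check from above.

Emit:
jog_arm(
  series=[
    [1,-0.01,0,0,0],
    [1,-0.05,0,0,0],
    [1,-0.1,0,0,0],
    [1,-0.15,0,-0.05,0],
    [1,-0.2,0,-0.12,0],
  ],
)

```text
clock: 9.65
tool_pos: [0.5, 0.0014, 0.0737]
tool_rot: [-3.14, 0.093, 0.005]
wrist_force: [1.4, 0.1, 0.5]
gripper_width: 0.0931
grasp_force: 0.0
```

Emit:
jog_arm(
  series=[
    [1,-0.05,0.05,-0.09,0],
    [1,-0.09,0.15,-0.18,0],
    [1,-0.09,0.24,-0.2,0],
    [1,-0.09,0.34,-0.2,0],
    [1,-0.09,0.34,-0.2,0],
  ],
)

```text
clock: 10.15
tool_pos: [0.4481, -0.1701, 0.1776]
tool_rot: [3.136, -0.097, 0.008]
wrist_force: [0.1, 0.4, -0.7]
gripper_width: 0.0929
grasp_force: 0.0
```

```bash
python3 go.py; python3 - <<'E'
from m import *
d=shot('top','top9.png'); o=measure(d)
a=.0587; o0=np.array([.735568-.012*.0587,-.0123])-.035*np.array([np.cos(a),-np.sin(a)])
for l in o['lids']:
    r=np.array(l[:2])-o0; print(np.round(l,4),'rail x',r@[np.cos(a),-np.sin(a)],'y',r@[np.sin(a),np.cos(a)],'dyaw',l[2]+a)
b=o['blue']; print(b)
a0=cv2.imread('pics/top0.png');a9=cv2.imread('pics/top9.png')
for nm,(x,y) in dict(cup=(294,146),pot=(153,139),jar=(145,206)).items():
    sl=np.s_[y-18:y+18,x-18:x+18]; print(nm,cv2.phaseCorrelate(a0[sl][...,1].astype(np.float32),a9[sl][...,1].astype(np.float32)))
c=a9[85:230,60:380]; cv2.imwrite('pics/c9.png',cv2.resize(c,(800,362),interpolation=cv2.INTER_CUBIC))
E
```

```text
10.15 [ 0.4481 -0.1701  0.1776] yaw -0.0615 F [ 0.1  0.4 -0.7] w 0.0929 q6 1.16
[  0.3231  -0.3712   1.436   93.8939 163.7708] rail x -0.35499537165650324 y -0.3824268553708234 dyaw 1.4947315
[  0.5372  -0.4643   1.2336  94.062  162.3484] rail x -0.13580024079491626 y -0.46278835821661707 dyaw 1.2922763
[ 6.509000e-01 -4.200000e-03 -6.110000e-02  9.116930e+01  1.622815e+02] rail x -0.04928679440716515 y 0.003113987360793255 dyaw -0.002373308
((735.0023803710938, -12.276611328125), (159.8239288330078, 61.51240921020508), 86.62911987304688)
cup ((-0.05046798890813875, -0.04464234624923691), 0.9993892363560053)
pot ((0.024551508765672025, 0.042791440844901274), 0.9750716290724131)
jar ((-0.12295803882699019, -0.0025158170735224417), 0.962094417416755)
```

View pics/c9.png

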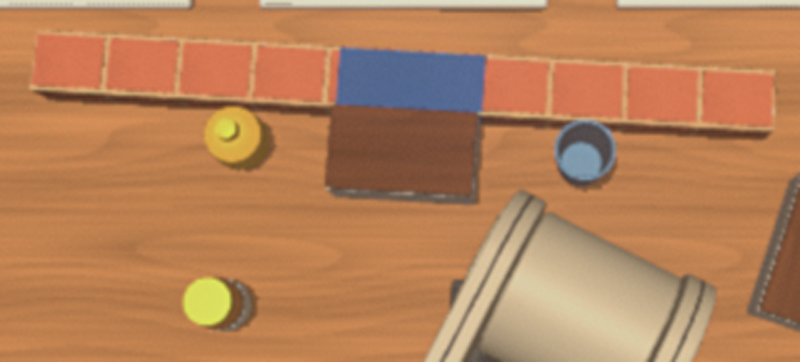

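The box sits flush against the rail, about 3 mm off the tile's middle and 0.002 rad off parallel. The cup, pot and jar haven't moved, and the arm is clear. I'll hand in the job.

```bash
python3 -c "
from station import robot
print(robot.job_done())"
```

```text
the job is handed in; nothing more can be done
None
```

I pushed the butter box flat against the rail, about 3 mm off the blue tile's middle by my last measurement; the honey jar, cup and sugar pot had not moved, the arm was clear of everything, and I handed the job in at about 10 s (no verdict was returned).

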